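# Free the spice carousel and hold the red jar at the front

## Task

A grey torch has been stood among the jars of the spice carousel and jams it: lift it out and stand it upright, fully on the square cork mat, without dropping it. Then take the knob on the red jar's lid and turn the carousel until the red jar stands squarely at the red arrow on the wooden base, and finish with that knob still gripped, holding the carousel still there. Leave the bowl, mug, tumbler, tiffin carrier and lantern where they are.

Things in the scene. Friction and masses are not known exactly. Their poses are not given: they have to be found in the camera images.
- torch_mid (a point): Centre of the grey torch, half-way up (75 mm above its foot, 75 mm below its top). Loose, 150 mm tall, about 0.16 kg, standing lens down: head 46 mm across for the lowest 32 mm, narrowing to a round 34 mm barrel from 50 mm above its foot to the top. Its z axis points up along the torch.
- mat: Square cork mat, 150 x 150 mm, 4 mm thick, fixed to the shelf, to the left or right of the carousel; origin at the centre of its underside (z = 0), x and y along its edges.
- carousel: The carousel: turntable with five jars. Origin on its vertical turning axis, at the top of the round wooden base (18 mm above the shelf). All five jars are alike (51 mm across the lid), fixed to the turntable 72 degrees apart, 100 mm from the axis. The base is a fixed disc 280 mm across with a tongue, white, carrying the red arrow, at its front (towards the robot).
- red_knob (a point): Centre of the knob on the lid of the red jar (red lid and red band; the four others have steel lids): an upright round knob 18 mm across and 30 mm tall, this point 15 mm above the red lid's top (which is 86 mm above the shelf) and 15 mm below the knob's top. It starts 70 to 180 degrees round from the arrow. z points up, x out from the carousel's axis.
- front_spot (a point): Point on the base, 18 mm above the shelf, 100 mm from the carousel's axis in the direction of the red arrow: the red knob's axis belongs over it.
- turntable (a joint): Turn of the turntable, rad, about 0 at the start, growing counter-clockwise seen from above; free to turn more than half a turn either way, light friction (about 0.06 N m), no spring and no detents: it stays where left.
- bowl: Aluminium bowl, 130 mm across, 50 mm high, loose, on the other side of the carousel from the mat; origin under its centre. Not to be moved.
- cup: White ceramic mug with a chipped rim, 76 mm across plus a handle, 80 mm high, loose, behind the carousel; origin under its centre. Not to be moved.
- tumbler: Steel tumbler, 68 mm across, 100 mm high, loose, behind the carousel; origin under its centre. Not to be moved.
- tiffin: Steel tiffin carrier of three tiers, 122 mm across (139 mm over its wire frame), 219 mm high, loose, at the far left; origin under its centre. Not to be moved.
- lantern: Yellow solar lantern, 110 mm across, 163 mm high, loose, at the far right; origin under its centre. Not to be moved.
- torch: The torch (see point torch_mid); origin at the centre of its foot. It starts on the wooden base in a gap between two jars, its axis about 105 mm from the carousel's axis; the turntable can move only a few degrees until it is lifted out.
Things that resemble listed ones, but are neither listed nor needed, are in the scene too. Of the things shaped like the mat, the cork one is meant. There is more than one size of the torch; the job needs the middle-sized.

How it is judged:
By the outcome, as a careful person would: the job done as asked, in the order asked, and still so for the second after the job is handed in, while the arm keeps its last pose, push and grip.
It also fails if it takes over 61 s, if anything falls off the work surface, if the arm or the gripper's body presses on something with over 40 N, if the wrist force passes 120 N, or if a joint passes its speed limit or range.

## Robot

A 6-joint arm with a two-finger parallel gripper is mounted at the origin on the work surface. World frame = base frame: x ahead of the robot, y to its left, z up, the work surface at z = 0. Lengths are in m, angles in degrees, forces in N, time in s.
With the tool pointing down it reaches from about 0.275 to 0.85 m from the base axis. Payload 19 kg.
Tool frame: the origin (TCP) lies at the very end of the fingers, on their centre line; the grasp point (between the pads) lies 19 mm behind it (arm.hold_point_z is the distance from the TCP to the grasp point, in m); z points along the fingers, y is the direction in which the jaws open and shut (so a half turn about z gives the same grasp; the last joint's range is limited). The gripper opens to 85 mm and grips with 20 to 120 N. Pads are 22 mm wide; open, the fingers measure 114 mm over their backs; the gripper's body (76 mm by 85 mm) begins 54 mm behind the grasp point. The pads swing forward as they close: fully open they stand 13 mm farther back than shut.
Start: joints at [68.812, 8.623, 82.357, -0, 89.026, -7.678], TCP at [0.134, 0.559, 0.231] pointing down, gripper open.
Joint ranges: [-160.23, 160.23], [-39.13, 120.54], [6.94, 153.29], [-79.49, 259.48], [9.18, 160.14], [-161.06, 161.06]. Speed limits (degrees/s): [108.29, 108.29, 127.2, 172.46, 172.46, 172.46].

## Interface

Orientations are given as a 3x3 rotation matrix whose columns are the frame's x, y, z axes.
In Python, from rig import arm, vision gives the robot as it stands. The module is installed in compiled form; this text tells all that it offers.
- The arm moves only by the tool jog_arm, never from a script. Its argument "commands" is a list of rows, each an object of numbers: "x", "y", "z": the shift along the tool's x, y, z in m; "yaw": the turn about the tool's z in degrees. In form: [{"x": .., "y": .., "z": .., "yaw": ..}, ...]. A call has 1 to 10 rows; each row is the pose to reach, as a shift and turn from the pose commanded when the call began, along the tool's axes at that moment; what a row does not reach only later rows make up. A row lasts 1/8 s, in which the tool goes at most 62.5 mm and 10.7 degrees, less where a joint would pass 70% of its speed; a pose out of reach is approached as far as the arm can. A call with a gripper value outside its range is refused whole. "fingers" is the finger opening in m, from 0 to 0.0854, set as the call begins (left out, the last holds). The fingers move at their own pace and stop on an object; the grip force is fixed at half the most. Time passes only in rows, so rows that repeat a pose let the fingers close. It gives the time, the measured TCP pose, the force and the opening at its end, in the units of the state.
- arm.get_obs(): the state, without advancing time (a new reading comes with each control period).
- vision.grab_frame(name): name is "scene" or "top" or "wrist"; returns a dict with "frame" (384x512x3 uint8, red, green, blue), "K" (3x3 intrinsics, pixels), "R" (3x3) and "t" (3): a world point X has camera coordinates R X + t; the wrist camera has in their place "hand_eye" (4x4, takes a point from camera to tool coordinates, whose origin is the TCP and whose axes are the flange's). Camera axes: x right, y down, z forward; pixel columns grow to the right and rows downward; lengths in m; the calibration is good to about 2 mm. A picture is of the moment at which its call begins: read the wrist's pose just before it. There is no depth.
- arm.close_job(): hands the job in, once; it reports no verdict.
The state is a dict: "time_s": time; "joints": joint angles; "dq": joint speeds; "tau": joint torques, N m; "ee_pos": TCP position; "eef_rot": TCP orientation; "wrist_force": force on the tool from outside, world axes, zero at the start; "moment": the same for the moment, N m; "opening": opening from 0.0 (shut) to 1.0 (fully open).
Only numpy, scipy, OpenCV 4.12 (cv2) and the standard library are available. Lean on these libraries where they do the work, as an engineer would, in place of code of your own. Each camera call takes 0.05 s, during which the arm holds its last target.

## Working session

There is one attempt and no reset: what is moved stays moved. The work goes in short steps, Python scripts to look and compute and a tool call to move; the robot and the scene stay as the last step left them, time stands still between calls to the robot, and variables do not carry over. Pictures are saved under pics/ and viewed, and the job is handed in when it is done.

Besides the shell and the picture viewer there is one more tool, called after "Request:" by a JSON object that holds its "api" and its "payload". jog_arm: Moves the arm, as the interface text tells. Its arguments: {"type":"object","properties":{"commands":{"type":"array","items":{"type":"object","properties":{"x":{"type":"number"},"y":{"type":"number"},"z":{"type":"number"},"yaw":{"type":"number"}}}},"fingers":{"type":"number"}},"required":["commands"]}

```bash
mkdir -p pics; python3 - <<'E'
from rig import arm, vision
import cv2,numpy as np,pickle
o=arm.get_obs()
print(o['time_s'],o['ee_pos'],o['eef_rot'],o['opening'],arm.hold_point_z)
d={}
for n in ['scene','top','wrist']:
    f=vision.grab_frame(n); d[n]=f
    cv2.imwrite(f'pics/{n}0.png',f['frame'][:,:,::-1])
    print(n,{k:np.round(v,4).tolist() for k,v in f.items() if k!='frame'})
pickle.dump(d,open('f0.pkl','wb'))
E
```

```text
0.0 [0.13427786 0.5588523  0.23066576] [[-9.72320712e-01  2.33649858e-01 -4.19897858e-04]
 [ 2.33650191e-01  9.72320063e-01 -1.13274755e-03]
 [ 1.43608808e-04 -1.19950312e-03 -9.99999270e-01]] 0.998959189773797 0.0187
scene {'K': [[423.0795, 0.0, 257.5273], [0.0, 423.0795, 189.7313], [0.0, 0.0, 1.0]], 'R': [[0.2205, 0.9753, -0.0095], [0.6876, -0.1624, -0.7077], [-0.6918, 0.1495, -0.7065]], 't': [-0.1053, -0.3317, 1.7323]}
top {'K': [[451.8306, 0.0, 254.8591], [0.0, 451.8306, 195.8773], [0.0, 0.0, 1.0]], 'R': [[-0.0163, -0.9998, -0.0088], [-0.9935, 0.0172, -0.1124], [0.1125, 0.007, -0.9936]], 't': [0.0197, 0.5413, 1.2632]}
wrist {'K': [[276.1983, 0.0, 261.9465], [0.0, 276.1983, 193.9682], [0.0, 0.0, 1.0]], 'hand_eye': [[-0.0002, -0.9609, -0.277, 0.0706], [1.0, -0.0003, 0.0003, -0.0001], [-0.0004, -0.277, 0.9609, -0.1418], [0.0, 0.0, 0.0, 1.0]]}
```

View pics/scene0.png

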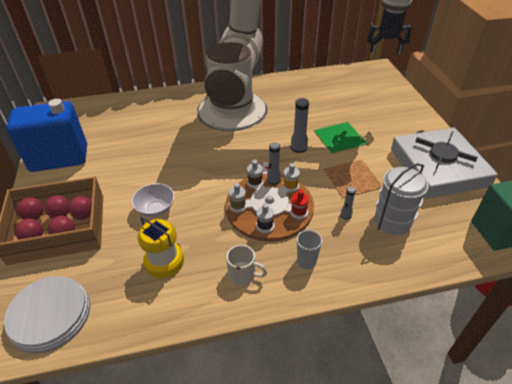

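View pics/top0.png

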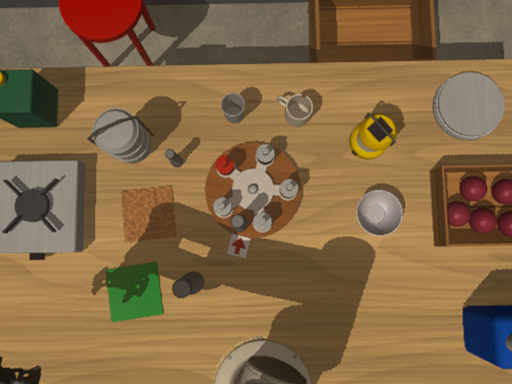

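View pics/wrist0.png

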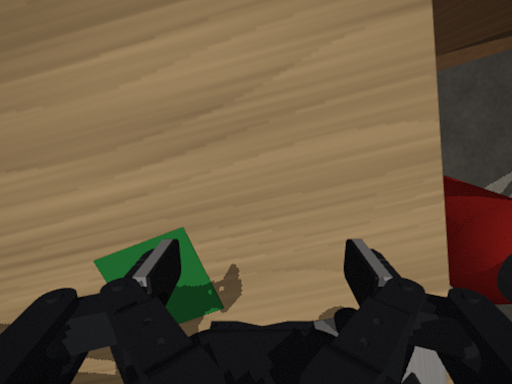

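The top picture shows three possible torches: in the carousel (239,221), a big one (187,285) and a small one (174,157). The carousel one is the middle size, so I choose it. There are two mats: cork (149,213), which I choose, and green (135,291). The red lid is at (225,164), and the arrow tongue is at (238,245). I'll check these in a close crop.

```bash
python3 - <<'E'
import pickle,cv2
d=pickle.load(open('f0.pkl','rb'))
a=d['top']['frame'][130:270,110:310,::-1]
cv2.imwrite('pics/crop0.png',cv2.resize(a,None,fx=4,fy=4,interpolation=cv2.INTER_CUBIC))
a=d['scene']['frame'][90:250,210:410,::-1]
cv2.imwrite('pics/crop1.png',cv2.resize(a,None,fx=3.7,fy=3.7,interpolation=cv2.INTER_CUBIC))
E
```

```text
(no output)
```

View pics/crop0.png

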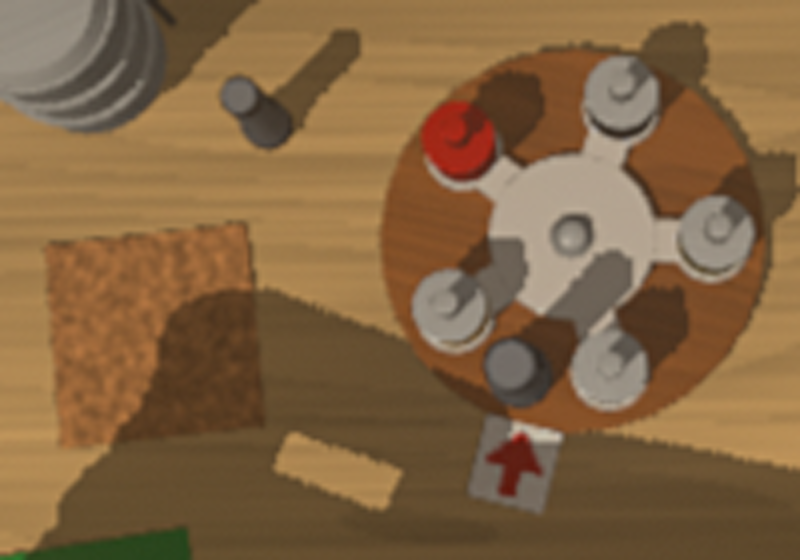

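View pics/crop1.png

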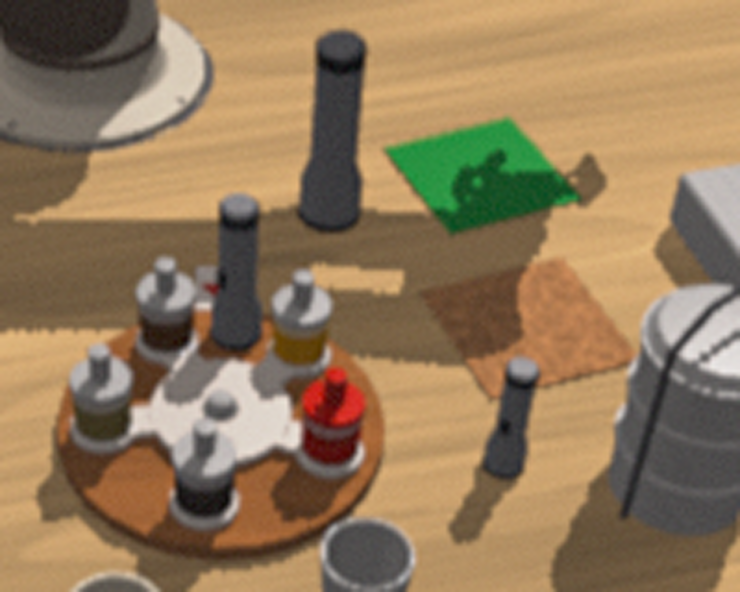

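The crop confirms the choice. At crop scale the torch top is at (516,364), the red lid at (460,140) and its knob at (457,130). The cork mat corners are (45,243), (247,222), (264,428) and (60,447).

```bash
cat > h.py <<'E'
import numpy as np,cv2
def ray(f,u,v,z,R=None,t=None):
    R=f['R'] if R is None else R; t=f['t'] if t is None else t
    d=R.T@np.linalg.inv(f['K'])@np.array([u,v,1.]); c=-R.T@t
    return c+d*(z-c[2])/d[2]
def wristRT(f,o):
    H=np.array(f['hand_eye']); T=np.eye(4);T[:3,:3]=o['eef_rot'];T[:3,3]=o['ee_pos']
    M=np.linalg.inv(T@H); return M[:3,:3],M[:3,3]
def circ(P,r=None):
    from scipy.optimize import least_squares
    P=np.array(P)[:,:2]; m=P.mean(0)
    if r: s=least_squares(lambda p:np.hypot(*(P-p).T)-r,m)
    else: s=least_squares(lambda p:np.hypot(*(P-p[:2]).T)-p[2],[*m,.1])
    return s.x,s.fun
E
python3 - <<'E'
import pickle; from h import *
np.set_printoptions(precision=4,suppress=True)
d=pickle.load(open('f0.pkl','rb')); f=d['top']
c=lambda x,y,z:ray(f,(x+.5)/4-.5+110,(y+.5)/4-.5+130,z)
lids=[c(460,139,.086),c(622,94,.086),c(716,232,.086),c(611,362,.086),c(451,305,.086)]
print('lids',circ(lids),circ(lids,.1))
kn=[c(457,130,.116),c(625,86,.116),c(720,227,.116),c(608,367,.116),c(444,302,.116)]
print('knobs',circ(kn),circ(kn,.1))
hsv=cv2.cvtColor(f['frame'],cv2.COLOR_RGB2HSV)
fr=f['frame'].astype(int)
ctr=circ(kn,.1)[0]
for L in (lids,kn): print([np.round(np.degrees(np.arctan2(*(p[:2]-ctr)[::-1])),1) for p in L])
print('kn',kn[0])
t=c(515,362,.168);print('torch',t,np.hypot(*(t[:2]-ctr)))
m=[c(*p,.004) for p in [(45,243),(247,222),(264,428),(60,447)]]
print('mat',np.mean(m,0),[np.linalg.norm(m[i]-m[i-1]) for i in range(4)],m)
tg=[c(*p,.018) for p in [(468,496),(545,514)]]; print('tongue',tg,np.mean(tg,0))
for p in [(520,433),(509,495)]:
    q=c(*p,.018); print('arrow',q, np.degrees(np.arctan2(*(q[:2]-ctr)[::-1])))
q=np.mean(tg,0);print(np.degrees(np.arctan2(*(q[:2]-ctr)[::-1])))
# scene triangulate
s=d['scene']
def tri(a,b):
    A=[]
    for g,(u,v) in ((f,a),(s,b)):
        P=g['K']@np.c_[g['R'],g['t']]; A+=[u*P[2]-P[0],v*P[2]-P[1]]
    X=np.linalg.svd(np.array(A))[2][-1]; return X[:3]/X[3]
tp=lambda x,y:((x+.5)/4-.5+110,(y+.5)/4-.5+130); sc=lambda x,y:((x+.5)/3.7-.5+210,(y+.5)/3.7-.5+90)
print('tri torch',tri(tp(515,362),sc(239,207)),'knob',tri(tp(457,130),sc(336,375)))
for n,u in (('bowl',(380,213,.05)),('cup',(299,108,.08)),('tumb',(233,103,.1)),('small',(167,155,.1)),('tiff',(117,130,.21)),('big',(181,287,.2)),('lant',(378,125,.16))):print(n,ray(f,*u))
E
```

```text
lids (array([0.5627, 0.016 , 0.0984]), array([-0.0003, -0.0002,  0.0007, -0.0008,  0.0007])) (array([0.5627, 0.016 ]), array([-0.0019, -0.0019, -0.001 , -0.0025, -0.0009]))
knobs (array([0.5605, 0.0162, 0.0998]), array([-0.0003,  0.0002, -0.0001, -0.0001,  0.0002])) (array([0.5605, 0.0162]), array([-0.0004,  0.0001, -0.0002, -0.0002,  0.0001]))
[np.float64(50.0), np.float64(-21.2), np.float64(-92.3), np.float64(-164.6), np.float64(121.6)]
[np.float64(49.7), np.float64(-22.3), np.float64(-92.6), np.float64(-166.7), np.float64(121.2)]
kn [0.6249 0.0921 0.116 ]
torch [0.4647 0.0526 0.168 ] 0.10248606425153153
mat [0.4991 0.3229 0.004 ] [np.float64(0.1497579898866105), np.float64(0.1489096758979018), np.float64(0.1513937837076427), np.float64(0.14834562017169506)] [array([0.5676, 0.4036, 0.004 ]), array([0.5806, 0.2553, 0.004 ]), array([0.4297, 0.2423, 0.004 ]), array([0.4184, 0.3902, 0.004 ])]
tongue [array([0.3787, 0.0939, 0.018 ]), array([0.3651, 0.0392, 0.018 ])] [0.3719 0.0665 0.018 ]
arrow [0.4228 0.0563 0.018 ] 163.77214736838758
arrow [0.3789 0.0647 0.018 ] 165.0541951814203
165.0520029222188
tri torch [0.4654 0.0547 0.163 ] knob [0.626  0.0939 0.1126]
bowl [ 0.485  -0.3393  0.05  ]
cup [ 0.7825 -0.1179  0.08  ]
tumb [0.794  0.0665 0.1   ]
small [0.6506 0.2491 0.1   ]
tiff [0.6937 0.3529 0.21  ]
big [0.3023 0.1928 0.2   ]
lant [ 0.7078 -0.3153  0.16  ]
```

```bash
cat > go.py <<'E'
import sys; from h import *; from rig import arm
o=arm.get_obs(); R=np.array(o['eef_rot']);p=np.array(o['ee_pos'])
a=[float(v) for v in sys.argv[1:]]
yd=np.degrees(np.arctan2(R[1,1],R[0,1]))
s=R.T@(np.array(a[:3])-p)
print('shift',s.round(4),'yaw',round(((yd-a[3]+180)%360)-180,2) if len(a)>3 else '', 'now',p.round(4),'ydir',round(yd,2),'F',np.round(o['wrist_force'],2),'t',o['time_s'],'j',np.round(o['joints'],1),'op',round(o['opening'],3))
E
python3 go.py .465 .053 .30 -21
```

```text
shift [-0.4397 -0.4147 -0.0688] yaw 97.49 now [0.1343 0.5589 0.2308] ydir 76.49 F [-0.83 -0.21  0.72] t 0.15 j [68.8  8.6 82.4  0.  89.  -7.7] op 0.997
```

Request:
{"api": "jog_arm", "payload": {"commands": [{"x":0,"y":0,"z":-0.04,"yaw":0},{"x":-0.03,"y":-0.03,"z":-0.069,"yaw":7},{"x":-0.065,"y":-0.06,"z":-0.069,"yaw":15},{"x":-0.1,"y":-0.095,"z":-0.069,"yaw":23},{"x":-0.135,"y":-0.13,"z":-0.069,"yaw":31},{"x":-0.17,"y":-0.16,"z":-0.069,"yaw":39},{"x":-0.205,"y":-0.195,"z":-0.069,"yaw":47},{"x":-0.24,"y":-0.23,"z":-0.069,"yaw":55},{"x":-0.275,"y":-0.26,"z":-0.069,"yaw":63},{"x":-0.31,"y":-0.29,"z":-0.069,"yaw":70}]}}

```text
time_s: 1.4
ee_pos: [0.3686, 0.2032, 0.3003]
eef_rot: [[-0.109, 0.994, 0.0], [0.994, 0.109, 0.0], [-0.0, 0.0, -1.0]]
wrist_force: [0.9, 0.3, -0.1]
opening: 0.999
```

```bash
python3 go.py .465 .053 .30 -21
```

```text
shift [-0.1598  0.0795  0.0003] yaw 27.24 now [0.3686 0.2032 0.3003] ydir 6.24 F [ 0.91  0.35 -0.06] t 1.4 j [ 18.4 -10.9  93.7  -0.   97.3  12.1] op 0.999
```

Request:
{"api": "jog_arm", "payload": {"commands": [{"x":-0.04,"y":0.02,"z":0,"yaw":7},{"x":-0.08,"y":0.04,"z":0,"yaw":14},{"x":-0.12,"y":0.06,"z":0,"yaw":21},{"x":-0.16,"y":0.08,"z":0,"yaw":27},{"x":-0.16,"y":0.08,"z":0,"yaw":27},{"x":-0.16,"y":0.08,"z":0,"yaw":27}], "fingers": 0.065}}

```text
time_s: 2.15
ee_pos: [0.4654, 0.0549, 0.3001]
eef_rot: [[0.35, 0.937, -0.001], [0.937, -0.35, 0.0], [-0.0, -0.001, -1.0]]
wrist_force: [0.9, 0.8, -0.1]
opening: 0.758
```

```bash
cat > look.py <<'E'
import sys,pickle; from h import *; from rig import arm,vision
o=arm.get_obs(); f=vision.grab_frame(sys.argv[1]); f['o']=o
pickle.dump(f,open(f'pics/{sys.argv[2]}.pkl','wb'))
im=f['frame'][:,:,::-1]
if len(sys.argv)>3:
    x,y,w,h=map(int,sys.argv[3:7]); im=cv2.resize(im[y:y+h,x:x+w],None,fx=4,fy=4,interpolation=cv2.INTER_CUBIC)
else: im=cv2.resize(im,None,fx=1.5,fy=1.5)
cv2.imwrite(f'pics/{sys.argv[2]}.png',im)
E
python3 look.py wrist w1;  python3 go.py .465 .053 .125 -21
```

```text
shift [-0.0022  0.0006  0.1753] yaw 0.55 now [0.4652 0.0552 0.3003] ydir -20.45 F [-0.73  0.08  0.69] t 2.2 j [-2.7 -5.1 88.6  0.  96.5 17.8] op 0.762
```

View pics/w1.png

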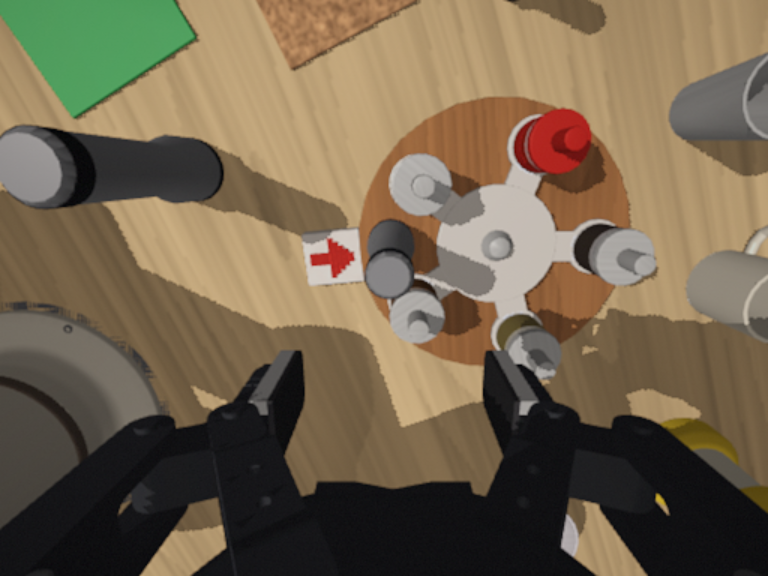

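The wrist view shows the torch top at (389,274), the arrow tongue at (332,257) and the red knob at (574,138), all in the 1.5× image.

```bash
python3 - <<'E'
import pickle; from h import *
np.set_printoptions(precision=4,suppress=True)
f=pickle.load(open('pics/w1.pkl','rb')); R,t=wristRT(f,f['o'])
c=lambda x,y,z:ray(f,(x+.5)/1.5-.5,(y+.5)/1.5-.5,z,R,t)
print('torch',c(389,274,.168),'redknob',c(574,137,.116))
kn=[c(574,137,.116),c(645,263,.116),c(547,368,.116),c(419,321,.116),c(424,186,.116)]
k,res=circ(kn,.1);print(circ(kn),k,res)
for p in [(305,236),(310,286)]: print(c(*p,.018))
for p in [(355,256),(312,260),(307,260)]:
    q=c(*p,.018); print(q,np.degrees(np.arctan2(*(q[:2]-k)[::-1])))
# base disc edge
E=[c(*p,.018) for p in [(500,97),(437,111),(630,190),(480,365),(598,122),(415,343)]];print(circ(E,.14),circ(E))
print('mat corner',c(295,68,.004))
E
```

```text
torch [0.4636 0.0593 0.168 ] redknob [0.6237 0.0972 0.116 ]
(array([0.5633, 0.0203, 0.0983]), array([-0.0005, -0.0001,  0.0007, -0.001 ,  0.001 ])) [0.5633 0.0203] [-0.0023 -0.0019 -0.0011 -0.0028 -0.0007]
[0.383  0.0934 0.018 ]
[0.3665 0.0429 0.018 ]
[0.4232 0.0561 0.018 ] 165.6572571156675
[0.3797 0.0679 0.018 ] 165.47102121656908
[0.3748 0.0697 0.018 ] 165.31142675217566
(array([0.5667, 0.0185]), array([-0.0033,  0.0009, -0.0022, -0.0003,  0.0041,  0.0004])) (array([0.5667, 0.0186, 0.1399]), array([-0.0033,  0.001 , -0.0021, -0.0002,  0.0042,  0.0005]))
mat corner [0.4355 0.2427 0.004 ]
```

Request:
{"api": "jog_arm", "payload": {"commands": [{"z":0.03},{"z":0.06},{"z":0.09},{"z":0.12},{"z":0.145},{"z":0.16},{"z":0.17},{"z":0.176},{"z":0.176}]}}

```text
validation failed for argument at $.co...
```

Request:
{"api": "jog_arm", "payload": {"commands": [{"z":0},{"z":0},{"z":0},{"z":0},{"z":0},{"z":0}], "fingers": 0.0}}

```text
validation failed for argument at $.co...
```

```bash
python3 look.py scene s2 190 70 140 120; python3 go.py .499 .323 .25
```

```text
shift [ 0.2625 -0.0617  0.0504] yaw  now [0.4652 0.0554 0.3004] ydir -20.42 F [-0.66  0.34 -0.12] t 2.25 j [-2.6 -5.1 88.6  0.  96.5 17.8] op 0.76
```

View pics/s2.png

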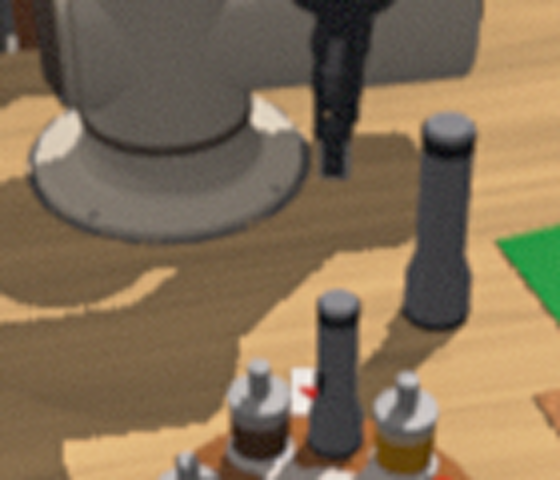

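Both calls were refused because every row needs all four fields. The picture shows the gripper above the torch, which hasn't moved. I'll retry.

Request:
{"api": "jog_arm", "payload": {"commands": [{"x":0,"y":0,"yaw":0,"z":0.03},{"x":0,"y":0,"yaw":0,"z":0.06},{"x":0,"y":0,"yaw":0,"z":0.09},{"x":0,"y":0,"yaw":0,"z":0.12},{"x":0,"y":0,"yaw":0,"z":0.145},{"x":0,"y":0,"yaw":0,"z":0.16},{"x":0,"y":0,"yaw":0,"z":0.17},{"x":0,"y":0,"yaw":0,"z":0.175},{"x":0,"y":0,"yaw":0,"z":0.175}]}}

```text
time_s: 3.38
ee_pos: [0.4657, 0.0548, 0.1255]
eef_rot: [[0.35, 0.937, 0.0], [0.937, -0.35, -0.0], [-0.0, 0.0, -1.0]]
wrist_force: [0.5, -0.3, 0.3]
opening: 0.757
```

```bash
python3 look.py wrist w2; python3 go.py .465 .055 .125
```

```text
shift [-0.     -0.0009  0.0008] yaw  now [0.4658 0.0547 0.1258] ydir -20.51 F [-0.4  -0.74  0.13] t 3.425 j [ -2.7  -0.6 104.6  -0.   75.9  17.8] op 0.76
```

View pics/w2.png

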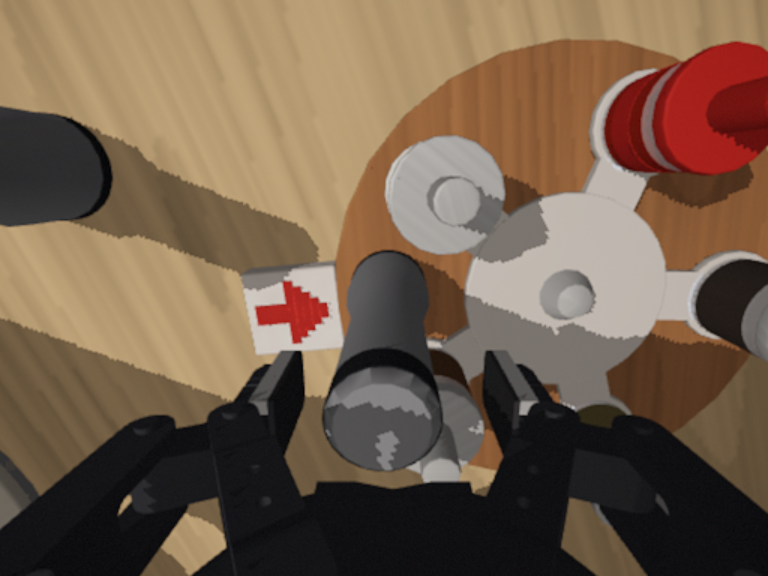

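The torch top at (383,417) lies between the fingers (295 and 490). Next I'll check the offset along tool x.

```bash
python3 - <<'E'
import pickle; from h import *
f=pickle.load(open('pics/w2.pkl','rb')); o=f['o'];R,t=wristRT(f,o)
for p,z in (((383,417),.168),((388,290),.03)):
  q=ray(f,p[0]/1.5,p[1]/1.5,z,R,t); print(q,np.array(o['eef_rot']).T@(q-o['ee_pos']))
k=ray(f,738/1.5,115/1.5,.105,R,t);print('redknob approx',k)
E
```

```text
[0.46465512 0.06106593 0.168     ] [ 0.00553071 -0.00317393 -0.04246423]
[0.46354203 0.05816341 0.03      ] [ 0.00242352 -0.0032339   0.09553579]
redknob approx [0.61440784 0.0950623  0.105     ]
```

Request:
{"api": "jog_arm", "payload": {"commands": [{"x":0.002,"y":-0.002,"yaw":0,"z":0},{"x":0.002,"y":-0.002,"yaw":0,"z":0},{"x":0.002,"y":-0.002,"yaw":0,"z":0},{"x":0.002,"y":-0.002,"yaw":0,"z":0},{"x":0.002,"y":-0.002,"yaw":0,"z":0},{"x":0.002,"y":-0.002,"yaw":0,"z":0}], "fingers": 0.0}}

```text
time_s: 4.18
ee_pos: [0.4645, 0.0574, 0.1259]
eef_rot: [[0.35, 0.937, 0.001], [0.937, -0.35, 0.0], [0.0, 0.0, -1.0]]
wrist_force: [-3.1, 0.9, 5.4]
opening: 0.384
```

```bash
python3 look.py wrist w3; python3 go.py .465 .055 .26
```

```text
shift [-0.0021  0.0014 -0.1341] yaw  now [0.4645 0.0574 0.1259] ydir -20.51 F [-2.12  1.13  6.6 ] t 4.225 j [ -2.4  -0.7 104.8   0.   75.9  18.1] op 0.38
```

View pics/w3.png

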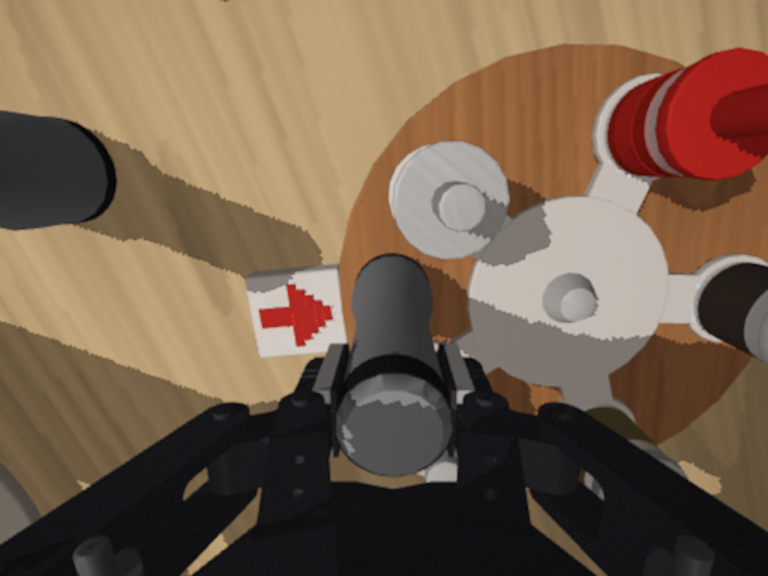

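The torch is gripped, with an opening of about 33 mm. Lifting it now.

Request:
{"api": "jog_arm", "payload": {"commands": [{"x":0,"y":0,"yaw":0,"z":-0.005},{"x":0,"y":0,"yaw":0,"z":-0.015},{"x":0,"y":0,"yaw":0,"z":-0.035},{"x":0,"y":0,"yaw":0,"z":-0.06},{"x":0,"y":0,"yaw":0,"z":-0.085},{"x":0,"y":0,"yaw":0,"z":-0.11},{"x":0,"y":0,"yaw":0,"z":-0.13},{"x":0,"y":0,"yaw":0,"z":-0.145},{"x":0,"y":0,"yaw":0,"z":-0.145}]}}

```text
time_s: 5.35
ee_pos: [0.4647, 0.0573, 0.2712]
eef_rot: [[0.35, 0.937, 0.002], [0.937, -0.35, -0.0], [0.0, 0.002, -1.0]]
wrist_force: [-1.7, 0.8, -2.8]
opening: 0.381
```

```bash
python3 look.py scene s3 190 70 190 140;python3 go.py .499 .323 .27
```

```text
shift [ 2.61e-01 -6.07e-02  2.00e-04] yaw  now [0.4644 0.0573 0.2702] ydir -20.51 F [ 0.42 -0.29 -2.81] t 5.4 j [-2.4 -4.9 91.9 -0.  93.1 18.1] op 0.38
```

View pics/s3.png

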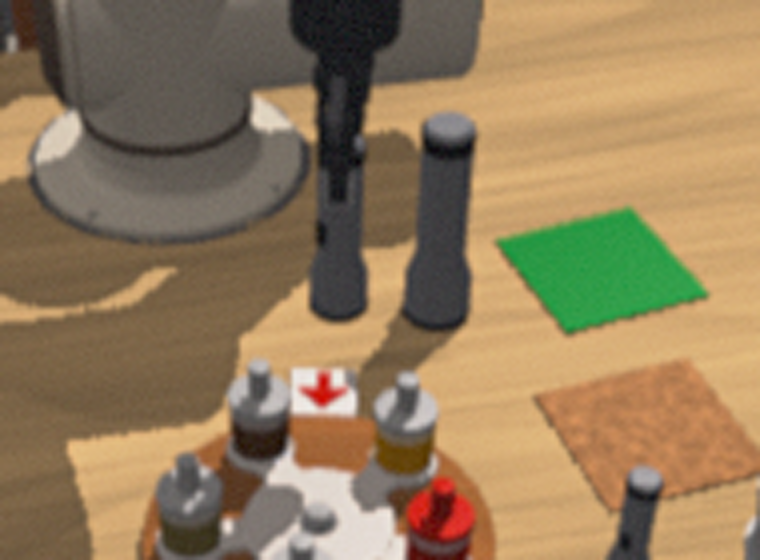

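Request:
{"api": "jog_arm", "payload": {"commands": [{"x":0.02,"y":-0.005,"yaw":0,"z":0},{"x":0.05,"y":-0.012,"yaw":0,"z":0},{"x":0.085,"y":-0.02,"yaw":0,"z":0},{"x":0.12,"y":-0.028,"yaw":0,"z":0},{"x":0.155,"y":-0.036,"yaw":0,"z":0},{"x":0.19,"y":-0.044,"yaw":0,"z":0},{"x":0.22,"y":-0.051,"yaw":0,"z":0},{"x":0.245,"y":-0.057,"yaw":0,"z":0},{"x":0.261,"y":-0.061,"yaw":0,"z":0},{"x":0.261,"y":-0.061,"yaw":0,"z":0}]}}

```text
time_s: 6.65
ee_pos: [0.4985, 0.3236, 0.2694]
eef_rot: [[0.349, 0.937, -0.001], [0.937, -0.349, -0.001], [-0.001, -0.001, -1.0]]
wrist_force: [-0.6, -0.1, -2.0]
opening: 0.381
```

```bash
python3 look.py scene s4 250 60 190 140;python3 go.py .500 .323 .112
```

```text
shift [0.0006 0.0014 0.1577] yaw  now [0.4986 0.323  0.2697] ydir -20.48 F [-0.4  -0.4  -1.95] t 6.7 j [25.5 10.4 75.9 -0.  93.8 46. ] op 0.383
```

View pics/s4.png

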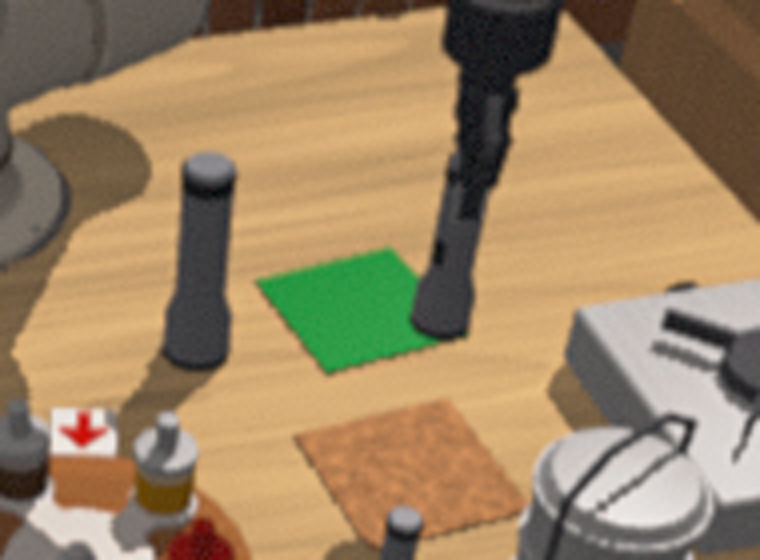

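Request:
{"api": "jog_arm", "payload": {"commands": [{"x":0.001,"y":0.001,"yaw":0,"z":0.02},{"x":0.001,"y":0.001,"yaw":0,"z":0.045},{"x":0.001,"y":0.001,"yaw":0,"z":0.07},{"x":0.001,"y":0.001,"yaw":0,"z":0.095},{"x":0.001,"y":0.001,"yaw":0,"z":0.115},{"x":0.001,"y":0.001,"yaw":0,"z":0.13},{"x":0.001,"y":0.001,"yaw":0,"z":0.142},{"x":0.001,"y":0.001,"yaw":0,"z":0.15},{"x":0.001,"y":0.001,"yaw":0,"z":0.154},{"x":0.001,"y":0.001,"yaw":0,"z":0.154}]}}

```text
time_s: 7.95
ee_pos: [0.5, 0.3237, 0.1164]
eef_rot: [[0.35, 0.937, 0.0], [0.937, -0.35, -0.0], [-0.0, 0.0, -1.0]]
wrist_force: [1.3, 1.4, -2.2]
opening: 0.382
```

Request:
{"api": "jog_arm", "payload": {"commands": [{"x":0,"y":0,"yaw":0,"z":0.001},{"x":0,"y":0,"yaw":0,"z":0.002},{"x":0,"y":0,"yaw":0,"z":0.002}]}}

```text
time_s: 8.32
ee_pos: [0.5, 0.3237, 0.1143]
eef_rot: [[0.35, 0.937, 0.0], [0.937, -0.35, -0.0], [-0.0, 0.0, -1.0]]
wrist_force: [-0.4, 0.1, -1.5]
opening: 0.382
```

```bash
python3 look.py scene s5 250 60 190 140;python3 go.py .500 .323 .112
```

```text
shift [-0.0007  0.0002  0.0023] yaw  now [0.5    0.3237 0.1143] ydir -20.51 F [-0.51  0.82 -2.23] t 8.375 j [25.5 14.8 88.8 -0.  76.4 46. ] op 0.381
```

View pics/s5.png

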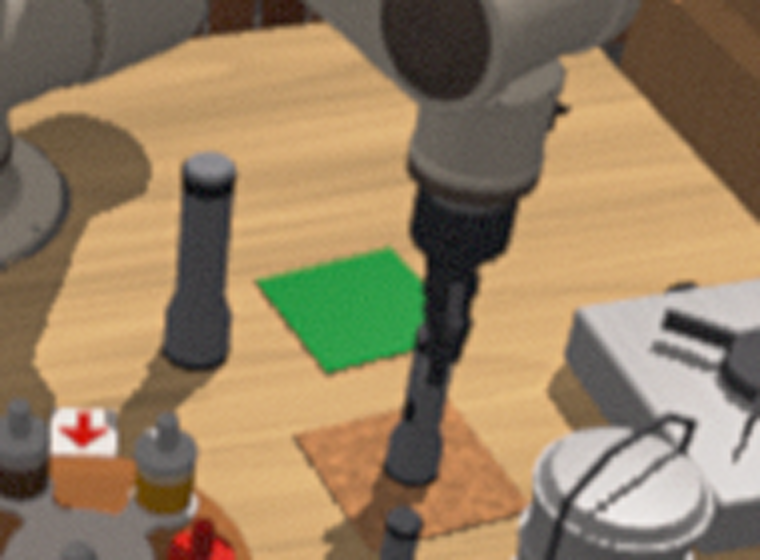

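The torch is over the middle of the cork mat, with its foot at (412,475), and isn't touching yet. I'll lower it in small steps.

Request:
{"api": "jog_arm", "payload": {"commands": [{"x":0,"y":0,"yaw":0,"z":0.001},{"x":0,"y":0,"yaw":0,"z":0.002},{"x":0,"y":0,"yaw":0,"z":0.002}]}}

```text
time_s: 8.75
ee_pos: [0.5, 0.3237, 0.1122]
eef_rot: [[0.35, 0.937, -0.0], [0.937, -0.35, -0.0], [-0.0, -0.0, -1.0]]
wrist_force: [0.1, -0.0, -1.4]
opening: 0.386
```

Request:
{"api": "jog_arm", "payload": {"commands": [{"x":0,"y":0,"yaw":0,"z":0.001},{"x":0,"y":0,"yaw":0,"z":0.001}]}}

```text
time_s: 9.0
ee_pos: [0.5001, 0.3239, 0.1119]
eef_rot: [[0.35, 0.937, 0.001], [0.937, -0.35, 0.0], [0.001, 0.0, -1.0]]
wrist_force: [-1.7, 0.1, 5.0]
opening: 0.385
```

It is now in contact, so I'll release.

Request:
{"api": "jog_arm", "payload": {"commands": [{"x":0,"y":0,"yaw":0,"z":0},{"x":0,"y":0,"yaw":0,"z":0},{"x":0,"y":0,"yaw":0,"z":0},{"x":0,"y":0,"yaw":0,"z":0}], "fingers": 0.065}}

```text
time_s: 9.5
ee_pos: [0.5, 0.3237, 0.1113]
eef_rot: [[0.35, 0.937, 0.0], [0.937, -0.35, -0.0], [-0.0, 0.0, -1.0]]
wrist_force: [-0.4, -0.9, 0.4]
opening: 0.76
```

Request:
{"api": "jog_arm", "payload": {"commands": [{"x":0,"y":0,"yaw":0,"z":-0.015},{"x":0,"y":0,"yaw":0,"z":-0.04},{"x":0,"y":0,"yaw":0,"z":-0.07},{"x":0,"y":0,"yaw":0,"z":-0.1},{"x":0,"y":0,"yaw":0,"z":-0.13},{"x":0,"y":0,"yaw":0,"z":-0.15},{"x":0,"y":0,"yaw":0,"z":-0.15}]}}

```text
time_s: 10.38
ee_pos: [0.5004, 0.3239, 0.2636]
eef_rot: [[0.35, 0.937, 0.003], [0.937, -0.35, 0.001], [0.002, 0.002, -1.0]]
wrist_force: [0.3, 0.3, -0.1]
opening: 0.762
```

```bash
python3 look.py scene s6 250 60 190 140;python3 look.py top t6 100 130 200 150;python3 go.py .625 .094 .26 -40
```

```text
shift [-0.1712  0.1977  0.0011] yaw 19.49 now [0.4999 0.3236 0.2611] ydir -20.51 F [ 0.43 -0.2  -0.06] t 10.475 j [25.5 10.6 76.6 -0.  92.8 46. ] op 0.76
```

View pics/s6.png

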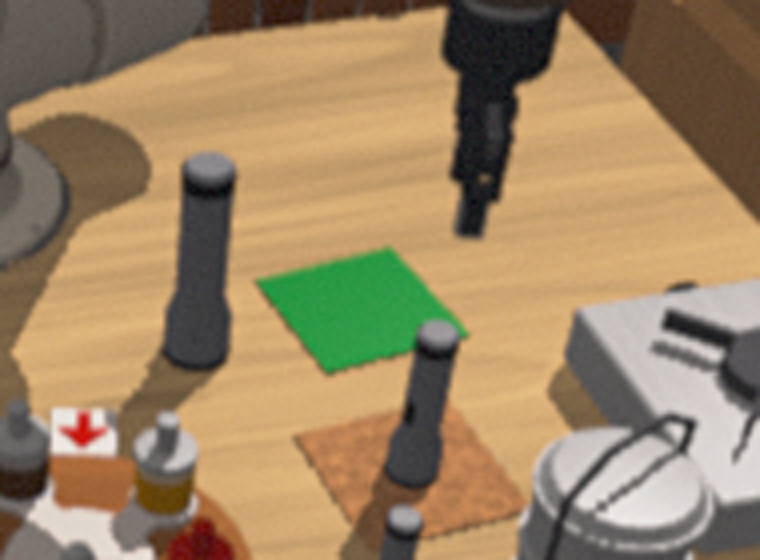

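View pics/t6.png

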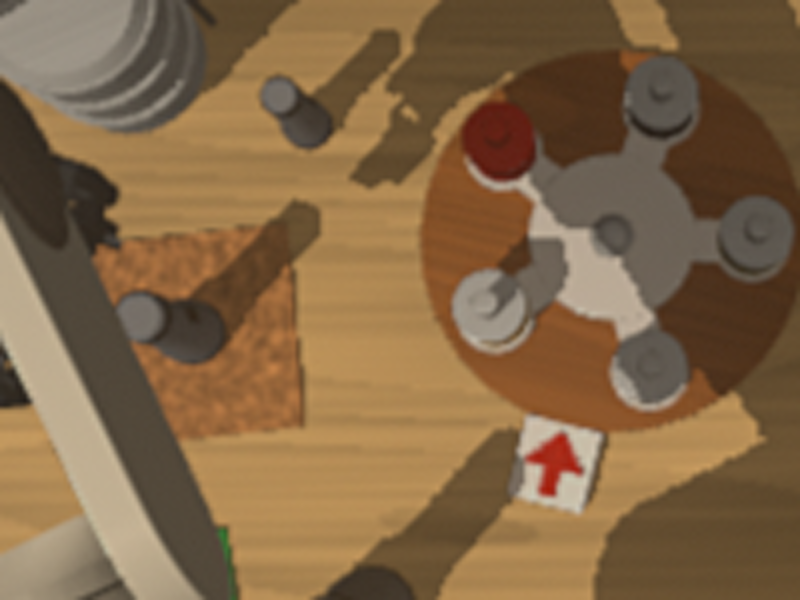

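The torch stands upright, inside the cork mat. Now I'll check the top camera's bias against the known TCP position and remeasure the knob and arrow.

```bash
python3 - <<'E'
import pickle; from h import *
np.set_printoptions(precision=4,suppress=True)
f=pickle.load(open('pics/t6.pkl','rb'))
c=lambda x,y,z:ray(f,(x+.5)/4-.5+100,(y+.5)/4-.5+130,z)
print('torch top',c(143,316,.154),'foot',c(190,336,.025))
kn=[c(498,133,.116),c(663,87,.116),c(760,228,.116),c(650,363,.116),c(485,301,.116)]
k,res=circ(kn,.1);print(k,res,circ(kn)[0],[np.degrees(np.arctan2(*(p[:2]-k)[::-1])).round(1) for p in kn],kn[0])
tg=[c(*p,.018) for p in [(527,414),(607,430),(587,514),(508,494)]];q=np.mean(tg,0);print(tg,q)
e=(tg[0]+tg[1]-tg[2]-tg[3])[:2];print('arrow dirs',np.degrees(np.arctan2(*(-e)[::-1])),np.degrees(np.arctan2(*(q[:2]-k)[::-1])))
s=(tg[0]-tg[1]);print(np.degrees(np.arctan2(s[1],s[0])))
fr=f['frame'].astype(int); m=((fr[...,0]>140)&(fr[...,1]<80)).astype(np.uint8); m[:230]=0; m[265:]=0;m[:,:220]=0;m[:,260:]=0
ys,xs=np.nonzero(m); q=ray(f,xs.mean(),ys.mean(),.018);print(len(xs),q,np.degrees(np.arctan2(*(q[:2]-k)[::-1])))
E
```

```text
torch top [0.4997 0.3193 0.154 ] foot [0.4963 0.3206 0.025 ]
[0.5607 0.0157] [-0.002  -0.0014 -0.0007 -0.0024 -0.0003] [0.5607 0.0157 0.0986] [np.float64(50.6), np.float64(-21.5), np.float64(-93.2), np.float64(-165.8), np.float64(121.0)] [0.6229 0.0914 0.116 ]
[array([0.4367, 0.0797, 0.018 ]), array([0.4244, 0.0226, 0.018 ]), array([0.365 , 0.0377, 0.018 ]), array([0.3801, 0.0939, 0.018 ])] [0.4015 0.0585 0.018 ]
arrow dirs 165.82040847610236 164.93914921853454
77.79277106652636
93 [0.4017 0.0607 0.018 ] 164.1904274307468
```

Request:
{"api": "jog_arm", "payload": {"commands": [{"x":-0.015,"y":0.02,"yaw":2,"z":0},{"x":-0.04,"y":0.045,"yaw":4,"z":0},{"x":-0.065,"y":0.075,"yaw":7,"z":0},{"x":-0.09,"y":0.105,"yaw":10,"z":0},{"x":-0.115,"y":0.135,"yaw":13,"z":0},{"x":-0.14,"y":0.16,"yaw":16,"z":0},{"x":-0.16,"y":0.185,"yaw":19,"z":0},{"x":-0.171,"y":0.198,"yaw":20,"z":0},{"x":-0.171,"y":0.198,"yaw":20,"z":0},{"x":-0.171,"y":0.198,"yaw":20,"z":0}], "fingers": 0.05}}

```text
time_s: 11.72
ee_pos: [0.6252, 0.095, 0.2611]
eef_rot: [[0.649, 0.761, -0.0], [0.761, -0.649, 0.0], [-0.0, -0.0, -1.0]]
wrist_force: [-0.6, -0.2, -0.2]
opening: 0.581
```

```bash
python3 look.py wrist w7; python3 go.py .625 .094 .18 -40
```

```text
shift [-0.0009  0.0006  0.0813] yaw -0.43 now [0.6251 0.0951 0.2613] ydir -40.43 F [-0.2   0.22  1.04] t 11.775 j [ 1.7 15.1 71.1  0.  93.7 42.1] op 0.581
```

View pics/w7.png

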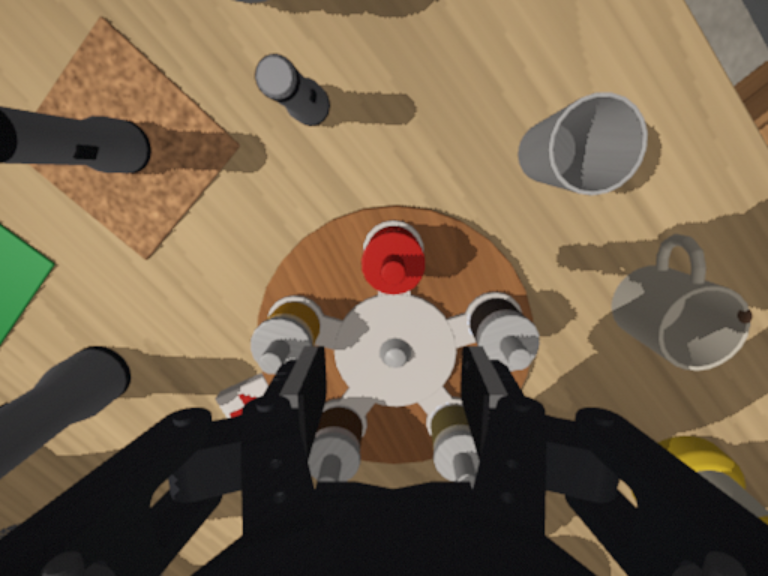

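The wrist view shows the knob top at (392,270), in line with the mid-line between the fingers (about 393).

```bash
python3 - <<'E'
import pickle; from h import *
f=pickle.load(open('pics/w7.pkl','rb')); o=f['o'];R,t=wristRT(f,o)
for p,z in (((393,270),.116),((393,261),.086),((396,350),.04)):
  q=ray(f,(p[0]+.5)/1.5-.5,(p[1]+.5)/1.5-.5,z,R,t); print(q.round(4),(np.array(o['eef_rot']).T@(q-o['ee_pos'])).round(4))
E
```

```text
[0.6269 0.0977 0.116 ] [ 0.0032 -0.0003  0.1451]
[0.6271 0.0979 0.086 ] [ 0.0035 -0.0003  0.1751]
[0.5671 0.0232 0.04  ] [-0.0923  0.0025  0.2212]
```

Request:
{"api": "jog_arm", "payload": {"commands": [{"x":0.001,"y":0,"yaw":0,"z":0.03},{"x":0.001,"y":0,"yaw":0,"z":0.06},{"x":0.001,"y":0,"yaw":0,"z":0.09},{"x":0.001,"y":0,"yaw":0,"z":0.11},{"x":0.001,"y":0,"yaw":0,"z":0.12},{"x":0.001,"y":0,"yaw":0,"z":0.12}]}}

```text
time_s: 12.52
ee_pos: [0.626, 0.0954, 0.1412]
eef_rot: [[0.649, 0.761, -0.0], [0.761, -0.649, -0.0], [-0.0, -0.0, -1.0]]
wrist_force: [-0.2, -0.6, 0.8]
opening: 0.581
```

```bash
python3 look.py wrist w8; python3 go.py .6255 .095 .090 -40
```

```text
shift [-0.0008 -0.0004  0.052 ] yaw -0.48 now [0.6263 0.0953 0.142 ] ydir -40.48 F [-0.32  0.76 -0.13] t 12.575 j [ 1.7 17.9 81.4 -0.  80.6 42.2] op 0.582
```

View pics/w8.png

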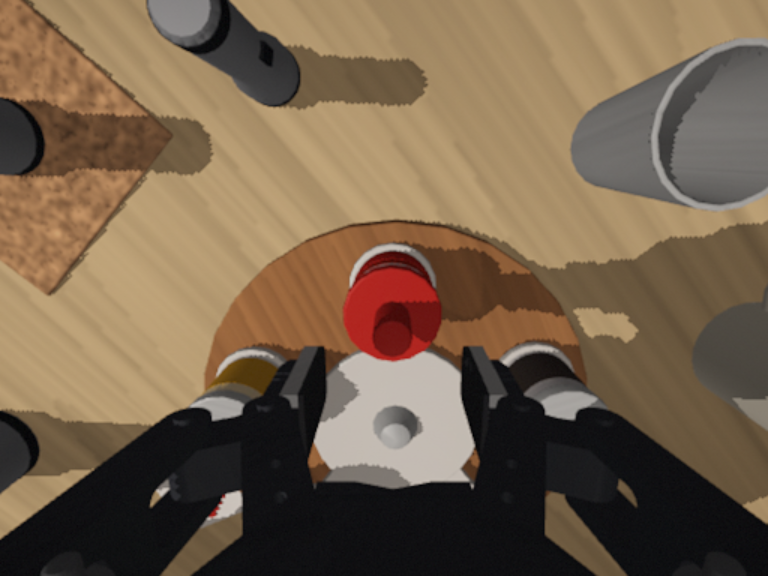

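The knob, at (393,335), is centred between the fingers. I'll descend and close.

Request:
{"api": "jog_arm", "payload": {"commands": [{"x":0.001,"y":0,"yaw":0,"z":0.02},{"x":0.001,"y":0,"yaw":0,"z":0.035},{"x":0.001,"y":0,"yaw":0,"z":0.045},{"x":0.001,"y":0,"yaw":0,"z":0.05},{"x":0.001,"y":0,"yaw":0,"z":0.051},{"x":0.001,"y":0,"yaw":0,"z":0.051}]}}

```text
time_s: 13.32
ee_pos: [0.627, 0.0957, 0.0907]
eef_rot: [[0.65, 0.76, 0.001], [0.76, -0.65, -0.0], [0.0, 0.0, -1.0]]
wrist_force: [0.2, 0.7, -0.0]
opening: 0.588
```

Request:
{"api": "jog_arm", "payload": {"commands": [{"x":0,"y":0,"yaw":0,"z":0},{"x":0,"y":0,"yaw":0,"z":0},{"x":0,"y":0,"yaw":0,"z":0},{"x":0,"y":0,"yaw":0,"z":0},{"x":0,"y":0,"yaw":0,"z":0},{"x":0,"y":0,"yaw":0,"z":0}], "fingers": 0.0}}

```text
time_s: 14.08
ee_pos: [0.6271, 0.0956, 0.0908]
eef_rot: [[0.65, 0.76, 0.001], [0.76, -0.65, -0.0], [0.0, 0.001, -1.0]]
wrist_force: [-1.0, -0.4, 5.3]
opening: 0.19
```

```bash
python3 look.py wrist w9; python3 go.py .6255 .095 .090 -40;  python3 - <<'E'
import pickle; from h import *
f=pickle.load(open('pics/w8.pkl','rb')); o=f['o'];R,t=wristRT(f,o)
for p,z in (((393,335),.116),((396,434),.045)):
  q=ray(f,(p[0]+.5)/1.5-.5,(p[1]+.5)/1.5-.5,z,R,t); print(q.round(4),(np.array(o['eef_rot']).T@(q-o['ee_pos'])).round(4))
E
```

```text
shift [-0.0015 -0.0008  0.0008] yaw -0.51 now [0.6271 0.0956 0.0908] ydir -40.51 F [-1.16 -0.03  5.69] t 14.125 j [ 1.7 20.1 84.6 -0.  75.2 42.2] op 0.188
[0.627  0.0973 0.116 ] [ 0.0021 -0.0004  0.0252]
[0.5642 0.0206 0.045 ] [-0.097   0.0016  0.0963]
```

View pics/w9.png

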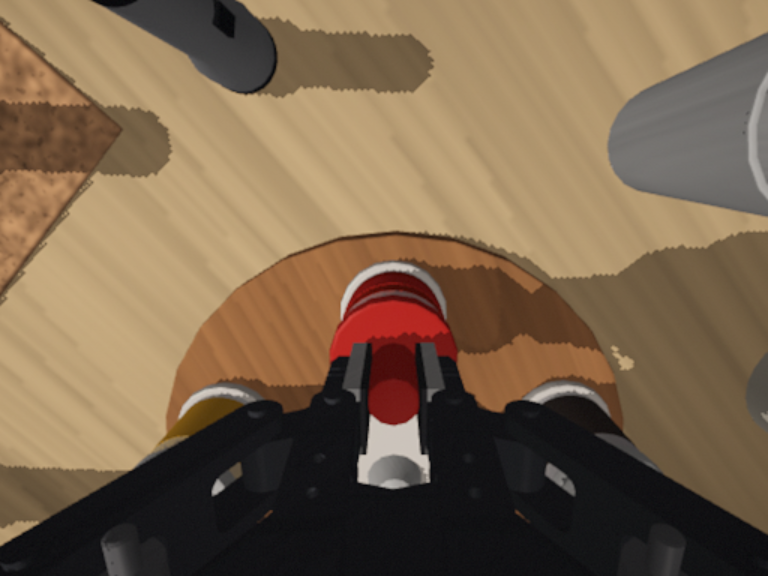

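The knob is gripped. Next I'll compute arc rows about the axis at (0.5635, 0.019).

```bash
cat > arc.py <<'E'
import sys; from h import *; from rig import arm
ax=np.array([float(sys.argv[1]),float(sys.argv[2])]); D=[float(v) for v in sys.argv[3:]]
o=arm.get_obs(); R=np.array(o['eef_rot']);p=np.array(o['ee_pos'])[:2]
v=p-ax; print('r',np.hypot(*v),'ang',np.degrees(np.arctan2(v[1],v[0])),'ydir',np.degrees(np.arctan2(R[1,1],R[0,1])),'F',o['wrist_force'],'M',o['moment'])
for d in D:
    a=np.radians(d); q=ax+np.array([[np.cos(a),-np.sin(a)],[np.sin(a),np.cos(a)]])@v
    s=R[:2,:2].T@(q-p); print('{"x": %.4f, "y": %.4f, "z": 0, "yaw": %.1f},'%(s[0],s[1],-d))
E
python3 arc.py .5635 .019 1.5 4 8 12 16 20 24 27 29 30
```

```text
r 0.09957639398511924 ang 50.3313088756321 ydir -40.51268542677301 F [-1.16157086 -0.03120449  5.69253648] M [-0.08844194  0.17354932  0.00915618]
{"x": -0.0001, "y": -0.0026, "z": 0, "yaw": -1.5},
{"x": -0.0003, "y": -0.0069, "z": 0, "yaw": -4.0},
{"x": -0.0012, "y": -0.0138, "z": 0, "yaw": -8.0},
{"x": -0.0025, "y": -0.0207, "z": 0, "yaw": -12.0},
{"x": -0.0043, "y": -0.0274, "z": 0, "yaw": -16.0},
{"x": -0.0065, "y": -0.0340, "z": 0, "yaw": -20.0},
{"x": -0.0092, "y": -0.0404, "z": 0, "yaw": -24.0},
{"x": -0.0115, "y": -0.0450, "z": 0, "yaw": -27.0},
{"x": -0.0132, "y": -0.0481, "z": 0, "yaw": -29.0},
{"x": -0.0141, "y": -0.0496, "z": 0, "yaw": -30.0},
```

Request:
{"api": "jog_arm", "payload": {"commands": [{"x":-0.0001,"y":-0.0026,"z":0,"yaw":-1.5},{"x":-0.0003,"y":-0.0069,"z":0,"yaw":-4},{"x":-0.0012,"y":-0.0138,"z":0,"yaw":-8},{"x":-0.0025,"y":-0.0207,"z":0,"yaw":-12},{"x":-0.0043,"y":-0.0274,"z":0,"yaw":-16},{"x":-0.0065,"y":-0.034,"z":0,"yaw":-20},{"x":-0.0092,"y":-0.0404,"z":0,"yaw":-24},{"x":-0.0115,"y":-0.045,"z":0,"yaw":-27},{"x":-0.0132,"y":-0.0481,"z":0,"yaw":-29},{"x":-0.0141,"y":-0.0496,"z":0,"yaw":-30}]}}

```text
time_s: 15.38
ee_pos: [0.5802, 0.1177, 0.0908]
eef_rot: [[0.181, 0.983, 0.001], [0.983, -0.181, 0.001], [0.001, 0.001, -1.0]]
wrist_force: [0.9, 5.2, 6.3]
opening: 0.183
```

```bash
python3 look.py wrist w10; python3 arc.py .5635 .019 3 8 13 18 23 28 33 37 39 40
```

```text
r 0.10011963506785147 ang 80.50001574881253 ydir -10.408658586174523 F [-0.82574627  5.52961527  5.44315212] M [ 0.86438649 -0.04086643 -0.06522955]
{"x": -0.0002, "y": -0.0052, "z": 0, "yaw": -3.0},
{"x": -0.0012, "y": -0.0139, "z": 0, "yaw": -8.0},
{"x": -0.0029, "y": -0.0225, "z": 0, "yaw": -13.0},
{"x": -0.0054, "y": -0.0309, "z": 0, "yaw": -18.0},
{"x": -0.0086, "y": -0.0390, "z": 0, "yaw": -23.0},
{"x": -0.0125, "y": -0.0468, "z": 0, "yaw": -28.0},
{"x": -0.0170, "y": -0.0543, "z": 0, "yaw": -33.0},
{"x": -0.0211, "y": -0.0599, "z": 0, "yaw": -37.0},
{"x": -0.0233, "y": -0.0626, "z": 0, "yaw": -39.0},
{"x": -0.0244, "y": -0.0640, "z": 0, "yaw": -40.0},
```

View pics/w10.png

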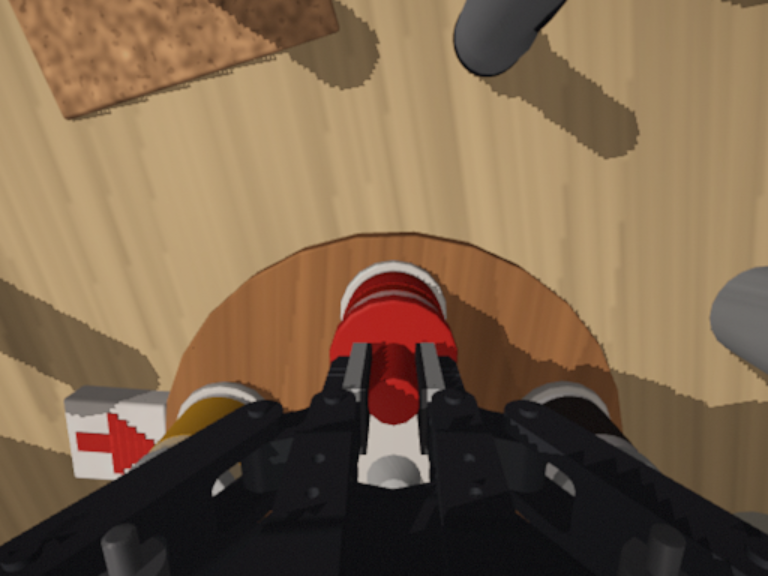

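The carousel turns with the hand, and the view of the jar is unchanged. Radial force is small at 5 N, so I'll continue.

Request:
{"api": "jog_arm", "payload": {"commands": [{"x":-0.0002,"y":-0.0052,"z":0,"yaw":-3},{"x":-0.001,"y":-0.0139,"z":0,"yaw":-8},{"x":-0.0027,"y":-0.0225,"z":0,"yaw":-13},{"x":-0.005,"y":-0.0309,"z":0,"yaw":-18},{"x":-0.0083,"y":-0.039,"z":0,"yaw":-23},{"x":-0.0122,"y":-0.0468,"z":0,"yaw":-28},{"x":-0.0167,"y":-0.0543,"z":0,"yaw":-33},{"x":-0.0208,"y":-0.06,"z":0,"yaw":-37},{"x":-0.023,"y":-0.0628,"z":0,"yaw":-39},{"x":-0.0241,"y":-0.0641,"z":0,"yaw":-40}]}}

```text
time_s: 16.68
ee_pos: [0.512, 0.1061, 0.0907]
eef_rot: [[-0.493, 0.87, -0.0], [0.87, 0.493, 0.002], [0.002, 0.0, -1.0]]
wrist_force: [-6.8, 9.8, 10.2]
opening: 0.184
```

```bash
python3 look.py wrist w11; python3 arc.py .5635 .0192 3 8 13 18 23 28 33 37 39 40
```

```text
r 0.1009929854325526 ang 120.67853258193533 ydir 29.594395210992772 F [-6.70528909  9.92139851 10.45955361] M [ 1.62860163  1.04878315 -0.03356497]
{"x": -0.0002, "y": -0.0053, "z": 0, "yaw": -3.0},
{"x": -0.0012, "y": -0.0140, "z": 0, "yaw": -8.0},
{"x": -0.0030, "y": -0.0227, "z": 0, "yaw": -13.0},
{"x": -0.0055, "y": -0.0311, "z": 0, "yaw": -18.0},
{"x": -0.0088, "y": -0.0393, "z": 0, "yaw": -23.0},
{"x": -0.0127, "y": -0.0472, "z": 0, "yaw": -28.0},
{"x": -0.0173, "y": -0.0547, "z": 0, "yaw": -33.0},
{"x": -0.0215, "y": -0.0604, "z": 0, "yaw": -37.0},
{"x": -0.0237, "y": -0.0631, "z": 0, "yaw": -39.0},
{"x": -0.0249, "y": -0.0645, "z": 0, "yaw": -40.0},
```

View pics/w11.png

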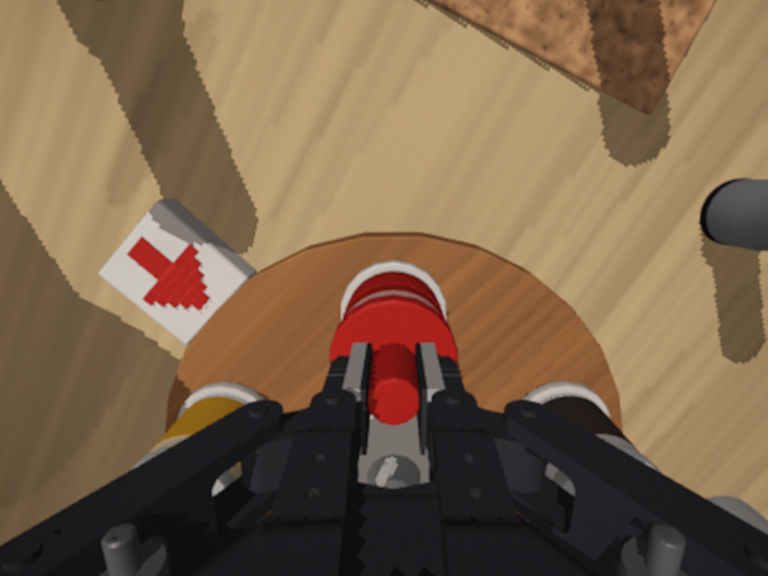

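```bash
python3 arc.py .5617 .020 0 3 8 13 18 23 28 33 38 42 43.5
```

```text
r 0.09939309011104115 ang 120.02141456889666 ydir 29.594395210992772 F [-6.70528909  9.92139851 10.45955361] M [ 1.62860163  1.04878315 -0.03356497]
{"x": 0.0000, "y": 0.0000, "z": 0, "yaw": -0.0},
{"x": -0.0002, "y": -0.0052, "z": 0, "yaw": -3.0},
{"x": -0.0011, "y": -0.0138, "z": 0, "yaw": -8.0},
{"x": -0.0027, "y": -0.0223, "z": 0, "yaw": -13.0},
{"x": -0.0051, "y": -0.0307, "z": 0, "yaw": -18.0},
{"x": -0.0082, "y": -0.0388, "z": 0, "yaw": -23.0},
{"x": -0.0120, "y": -0.0466, "z": 0, "yaw": -28.0},
{"x": -0.0164, "y": -0.0540, "z": 0, "yaw": -33.0},
{"x": -0.0215, "y": -0.0610, "z": 0, "yaw": -38.0},
{"x": -0.0260, "y": -0.0663, "z": 0, "yaw": -42.0},
{"x": -0.0278, "y": -0.0682, "z": 0, "yaw": -43.5},
```

Request:
{"api": "jog_arm", "payload": {"commands": [{"x":0.0007,"y":-0.0052,"z":-0.0003,"yaw":-3},{"x":-0.0001,"y":-0.0139,"z":-0.0005,"yaw":-8},{"x":-0.0017,"y":-0.0225,"z":-0.0005,"yaw":-13},{"x":-0.0041,"y":-0.031,"z":-0.0005,"yaw":-18},{"x":-0.0073,"y":-0.0392,"z":-0.0005,"yaw":-23},{"x":-0.0111,"y":-0.0471,"z":-0.0005,"yaw":-28},{"x":-0.0156,"y":-0.0545,"z":-0.0005,"yaw":-33},{"x":-0.0207,"y":-0.0616,"z":-0.0005,"yaw":-38},{"x":-0.0253,"y":-0.067,"z":-0.0005,"yaw":-42},{"x":-0.0271,"y":-0.0689,"z":-0.0005,"yaw":-43.5}]}}

```text
time_s: 17.98
ee_pos: [0.4653, 0.0475, 0.0908]
eef_rot: [[-0.956, 0.292, -0.001], [0.292, 0.956, 0.0], [0.001, -0.0, -1.0]]
wrist_force: [-5.7, 2.5, 5.2]
opening: 0.191
```

```bash
python3 look.py wrist w12; python3 look.py top t12 160 130 200 150; python3 arc.py .562 .0197 1
```

```text
r 0.10056887529301303 ang 163.93208795333035 ydir 72.98847622333466 F [-6.43639714  1.91601896  6.29354669] M [ 0.22821335  0.97353853 -0.00239086]
{"x": -0.0000, "y": -0.0018, "z": 0, "yaw": -1.0},
```

View pics/w12.png

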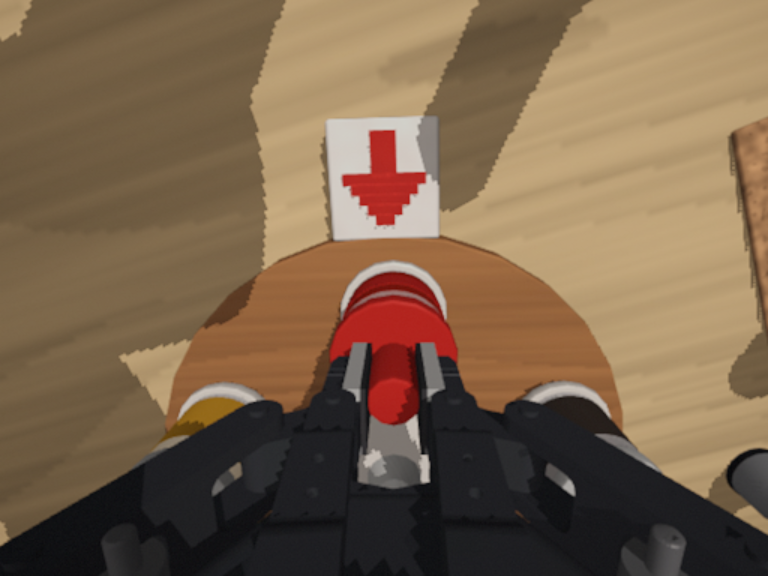

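View pics/t12.png

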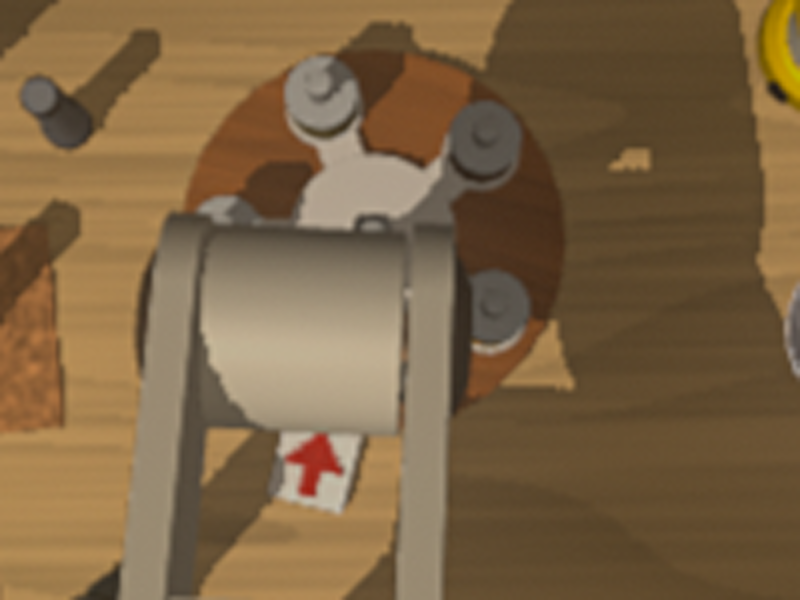

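The red jar is near the arrow. The tongue's centreline (about (383,118) to (387,240)) is slightly left of the jar's ring centre (394,300), so a bit more turn is needed. I'll compute how much.

```bash
python3 - <<'E'
import pickle; from h import *
np.set_printoptions(precision=4,suppress=True)
f=pickle.load(open('pics/w12.pkl','rb')); o=f['o'];R,t=wristRT(f,o); RR=np.array(o['eef_rot'])
T=lambda p,z:(RR.T@(ray(f,(p[0]+.5)/1.5-.5,(p[1]+.5)/1.5-.5,z,R,t)-o['ee_pos']))
for n,p,z in (('tongue far L',(326,120),.018),('far R',(440,116),.018),('near L',(333,240),.018),('near R',(440,237),.018),('shaft',(383,131),.018),('tip',(387,227),.018),('knobtop',(394,402),.116),('hub',(393,472),.045),('ringL',(341,305),.022),('ringR',(447,305),.022),('discL',(178,350),.018),('discR',(612,350),.018),('lidL',(330,350),.086),('lidR',(458,350),.086)): print(n,T(p,z))
# base disc fit in this frame
P=[T(p,.018) for p in ((275,262),(333,240),(440,238),(505,258),(560,297),(592,330),(200,330),(230,293),(612,370),(175,370))]
print(circ(P,.14)); k=circ(P,.14)[0]
for p in ((326,120,440,116),(333,240,440,237),(383,131,383,131),(387,227,387,227)):
    q=(T(p[:2],.018)+T(p[2:],.018))/2; print(q, 'ang about (-.098,.001)',np.degrees(np.arctan2(q[1]-.001,q[0]+.098)),'about disc',np.degrees(np.arctan2(q[1]-k[1],q[0]-k[0])))
E
python3 - <<'E'
import cv2; a=cv2.imread('pics/w12.png')[100:500,280:500]; cv2.imwrite('pics/w12c.png',cv2.resize(a,None,fx=1.45,fy=1.45))
E
```

```text
tongue far L [ 0.0945 -0.0324  0.0729]
far R [0.0963 0.0225 0.0728]
near L [ 0.0365 -0.0314  0.0728]
near R [0.038  0.0243 0.0728]
shaft [ 0.0896 -0.005   0.0728]
tip [ 0.0432 -0.0032  0.0728]
knobtop [ 0.0004  0.0002 -0.0252]
hub [-0.0848 -0.0002  0.0457]
ringL [ 0.0022 -0.0279  0.0688]
ringR [0.0022 0.0287 0.0687]
discL [-0.0256 -0.121   0.0728]
discR [-0.0257  0.1229  0.0727]
lidL [ 0.0048 -0.0243  0.0048]
lidR [0.0048 0.0248 0.0047]
(array([-0.1008,  0.0004]), array([ 0.0005,  0.0009,  0.0003,  0.0004, -0.0009,  0.0001, -0.0016,
        0.0001, -0.0008, -0.0002]))
[ 0.0954 -0.005   0.0729] ang about (-.098,.001) -1.7690789843538828 about disc -1.5772173736202266
[ 0.0372 -0.0036  0.0728] ang about (-.098,.001) -1.928153526889601 about disc -1.6521867718070848
[ 0.0896 -0.005   0.0728] ang about (-.098,.001) -1.826557410801107 about disc -1.6279561447794388
[ 0.0432 -0.0032  0.0728] ang about (-.098,.001) -1.7200933190557381 about disc -1.4595487049778422
```

View pics/w12c.png

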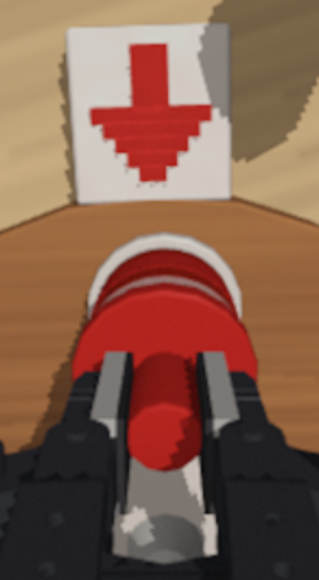

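The red jar is 1.6° short by the wrist camera, and about 1.3° by arm coordinates. I'll correct by +1.5°.

Request:
{"api": "jog_arm", "payload": {"commands": [{"x":0.0003,"y":-0.0013,"z":0,"yaw":-0.8},{"x":0.0005,"y":-0.0027,"z":0,"yaw":-1.5},{"x":0.0005,"y":-0.0027,"z":0,"yaw":-1.5},{"x":0.0005,"y":-0.0027,"z":0,"yaw":-1.5},{"x":0.0005,"y":-0.0027,"z":0,"yaw":-1.5}]}}

```text
time_s: 18.7
ee_pos: [0.4647, 0.0452, 0.0908]
eef_rot: [[-0.964, 0.268, -0.0], [0.268, 0.964, -0.0], [-0.0, -0.0, -1.0]]
wrist_force: [-2.3, -1.0, 1.9]
opening: 0.187
```

```bash
python3 look.py wrist w13; python3 arc.py .562 .0197 1; python3 look.py scene s13;  python3 - <<'E'
import pickle,cv2; from h import *
np.set_printoptions(precision=4,suppress=True)
f=pickle.load(open('pics/w13.pkl','rb')); o=f['o'];R,t=wristRT(f,o); RR=np.array(o['eef_rot'])
fr=f['frame'].astype(int); m=(fr[...,0]>140)&(fr[...,1]<80); m[160:]=0
ys,xs=np.nonzero(m); print(len(xs),xs.mean(),ys.mean(), np.polyfit(ys,xs,1))
q=RR.T@(ray(f,xs.mean(),ys.mean(),.018,R,t)-o['ee_pos']); print(q,np.degrees(np.arctan2(q[1]-.0004,q[0]+.1008)))
E
```

```text
r 0.1005845876608673 ang 165.3206652648141 ydir 74.48088121843273 F [-2.14203258 -0.99135333  1.87164018] M [-0.16450688  0.24498255 -0.1143307 ]
{"x": -0.0000, "y": -0.0018, "z": 0, "yaw": -1.0},
1612 261.21401985111663 119.89826302729529 [  0.0041 260.726 ]
[ 0.0666 -0.0006  0.0728] -0.3401901217310421
```

View pics/w13.png

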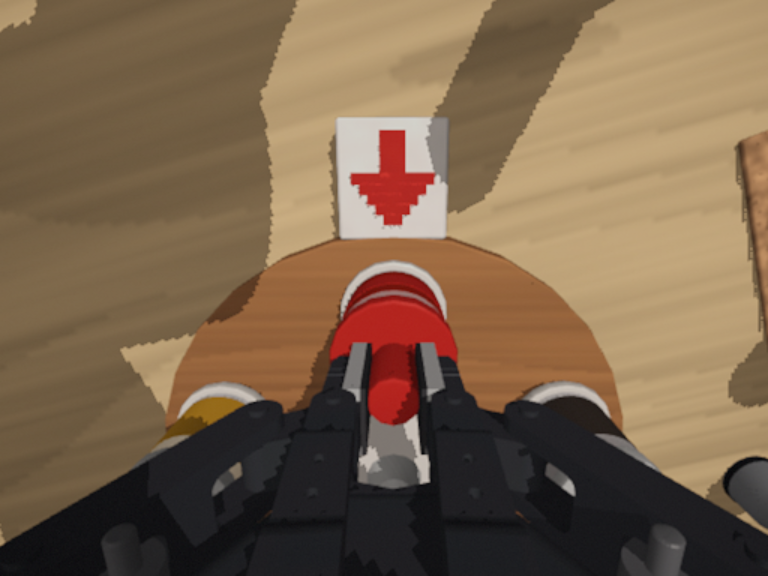

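View pics/s13.png

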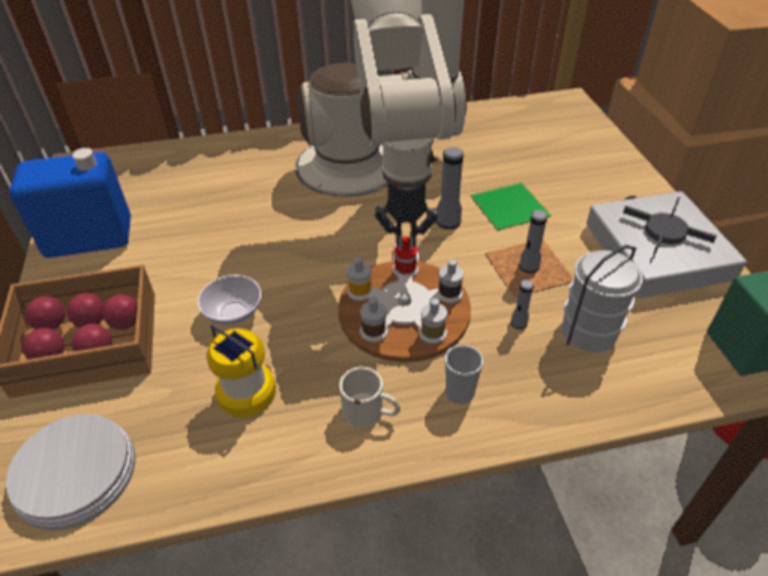

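The red jar now lines up with the arrow (tongue centre about 392, ring centre 394, remaining error about 0.3°). The torch stands on the cork mat at (530,265), nothing else has moved, and the knob is gripped with low forces. Handing in.

```bash
python3 -c "
from rig import arm
o=arm.get_obs();print(o['time_s'],o['opening'],o['dq']);print(arm.close_job())"
```

```text
18.8 0.18891581033321522 [-0.03865363  0.03212547  0.00346516  0.08918557 -0.02415404 -0.04350442]
the job is handed in; nothing more can be done
None
```

The job is handed in at 18.8 s. The middle-sized torch stands upright near the centre of the cork mat. The red jar is at the red arrow, with its knob still gripped.

- **Torch:** I felt it touch the mat (about 5 N upward) before releasing it. The pictures after release show it upright, with its foot well inside the mat's edges.
- **Carousel:** I turned it about 115° counter-clockwise. In the last wrist picture the jar is about 0.3° short of the arrow, which is within the measuring error. Arm coordinates put it at 165.3° against a target of about 165.2°.
- **Grip and forces:** At the end the gripper was about 16 mm open on the knob, and the wrist force was under 3 N. The highest reading I saw was about 16 N, partway through the turn.
- **Other objects:** The bowl, mug, tumbler, tiffin carrier and lantern look unmoved in the last scene picture; I didn't measure them again.
- **What disagreed:** The top and wrist cameras differed by about 4 mm in y. I went between the two and set the final angle from the wrist picture alone. Two early move calls were refused for missing fields and moved nothing.

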